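# Seat a microplate in the shaker's corner and clamp it

### The job

The microplate lies crooked on the shaker's tray. Keeping it flat on the tray, slide it fully home into the far left corner (as seen from the robot), flush against both raised lips, and only then swing that bay's red-knobbed clamp lever shut, so that its cam grips the plate there. Let go, and leave everything else on the bench where it is.

Things in the scene. Friction and masses are not known exactly. Their poses are not given: they have to be found in the camera images.
- plate: loose 96-well microplate to seat: white, 85.5 mm along its x, 127.8 mm along its y, 14.4 mm high, straight sides, 80 g; orange mark on its +x +y corner. Origin: centre of its underside, on the tray. Its yaw equals the shaker's when square with the lips. Starts up to 15 deg askew, 75 to 110 mm short of home along the shaker's x and 12 to 35 mm along its y
- shaker: two-place microplate shaker fixed to the bench: white housing, blue tray 270 (x) by 225 mm (y). Origin at bench level under its centre; +x away from the robot (far), +y left, yaw up to 15 deg. Tray top 100 mm up. Lips 4 mm thick, 9 mm high over the tray; inner faces at x 131 (far), x -131 (near), y 108.5 mm (left); right edge (y -112.5) open
- bay (a point): the point on the tray's top where the plate's origin lies when the plate is fully home in the far left corner: 88.3 mm in x, 44.6 mm in y, 100 mm in z from the shaker's origin; its axes are the shaker's.
- clamp_pivot (a point): pivot of the far bay's cam clamp, at tray-top height, right of the seated plate: x 105 mm, y -40.5 mm from the shaker's origin. A second such clamp (front bay, not used, lever open, pointing right) has its pivot at x -105 mm, same y. Neither cam reaches more than 22 mm from its pivot
- clamp_knob (a point): top of the red upright knob at the end of the far clamp's lever: a post 14 mm thick, 70 mm from the pivot, from 13 to 45.5 mm above the tray (this point: its top centre). The lever bar is 14 mm wide and lies 13 to 20 mm above the tray.
- clamp (a joint): angle of the far clamp's lever, rad: 0 open, lever to the shaker's right (-y); grows clockwise seen from above to the stop at 1.5, lever along the plate's right end, pointing to the shaker's front (-x). Open, the cam leaves a home plate 5 mm play; it touches it at about 1.05 and grips tighter up to the stop. Stays where left; 2 to 6 N at the knob turns it. Starts at 0 to 0.25
- plate_lid: bystander: clear microplate lid lying on the bench right of the shaker, 86 by 129 mm, 8 mm high; origin centre of underside
- tip_box: bystander: blue tip box with white tips on the bench left of the shaker, 85 by 122 mm, 70 mm high; origin centre of underside
- tip_refill: bystander: orange and white tip box, 86 by 124 mm, 55 mm high
- tube_rack: bystander: blue microtube rack, 66 by 225 mm, 34 mm high
- plate_stack: bystander: stack of three microplates, 85 by 128 mm, 44 mm high, behind the shaker
- flask: bystander: glass Erlenmeyer flask, 84 mm across, 130 mm high
- wash_bottle: bystander: white wash bottle with green cap and spout, 74 mm across, 200 mm high
- timer: bystander: white bench timer, 62 by 70 mm, 16 mm high
- burner: bystander: brass burner on a round foot, 80 mm across, 148 mm high
- clamp_cam (a point): centre of the far clamp's black eccentric cam disc, under the lever, at mid height (7 mm above the tray): disc 32 mm across, 1.5 to 13 mm above the tray, its centre 6 mm off the pivot; turns with the lever. It presses on the plate's right end, towards the left lip
There are look-alikes about, which are no part of the job. What is shaped like the plate but yellow is not meant.

How it is judged (in metres and radians):
On the way:
1. the plate is home in the far left corner (within 3 mm of each lip, square within 2 degrees) while the clamp is still open (lever below 0.6 rad) (x of plate in the frame of bay above -0.003 m and y of plate in the frame of bay above -0.003 m and angle between the x axis of plate and the x axis of shaker, either way round below 0.035 rad and z of plate in the frame of bay below 0.003 m and value of joint clamp below 0.6 rad), for 0.2 s.
At the end, for the whole second after the job is handed in: The plate lies flat and at rest on the tray in the far left corner, within 2.5 mm of each lip and square within 1.7 degrees; the far clamp's lever is shut (beyond 1.0 rad) and its cam presses on the plate with more than 0.5 N (x of plate in the frame of bay between -0.0025 and 0.0025 m and y of plate in the frame of bay between -0.0025 and 0.0025 m and z of plate in the frame of bay below 0.002 m and angle between the x axis of plate and the x axis of shaker, either way round below 0.03 rad and angle between plate's own z axis and vertical below 0.03 rad and value of joint clamp above 1 rad and contact force between clamp_c0 and plate above 0.5 N and linear speed of plate below 0.01 m/s); the robot touches nothing.
It fails at once if the plate is lifted off the tray (more than 8 mm) or tipped (more than 10 degrees) (z of plate in the frame of bay above 0.008 m or angle between plate's own z axis and vertical above 0.175 rad or z of plate in the frame of bay below -0.008 m).
It fails at once if something else on the bench is moved by more than 20 mm (distance of any of plate_lid, tip_box, tip_refill, tube_rack, plate_stack, flask, wash_bottle, timer, burner from where it was at the start of the episode above 0.02 m).
It also fails if it takes over 69 s, if anything falls off the work surface, if the arm or the gripper's body presses on something with over 40 N, if the wrist force passes 120 N, or if a joint passes its speed limit or range.

### The arm

A 6-joint arm with a two-finger parallel gripper is mounted at the origin on the work surface. World frame = base frame: x ahead of the robot, y to its left, z up, the work surface at z = 0. Lengths are in mm, angles in rad, forces in N, time in s.
With the tool pointing down it reaches from about 350 to 975 mm from the base axis. Payload 7.1 kg.
Tool frame: the origin (TCP) lies midway between the tips of the shut fingers; the grasp point (between the pads) lies 19 mm behind it (ctrl.grip_point_offset is the distance from the TCP to the grasp point, in mm); z points along the fingers, y is the line along which they close (so a half turn about z gives the same grasp; the last joint's range is limited). The gripper opens to 88 mm and grips with 3 to 60 N. Pads are 20 mm wide; open, the fingers measure 115 mm over their backs; the gripper's body (75 mm by 178 mm) begins 61 mm behind the grasp point.
Start: joints at [1.283, 0.423, 1.63, -0, 1.089, -0.019], TCP at [165.953, 602.548, 222.675] pointing down, gripper open.
Joint ranges: [-3, 3], [-0.9, 2.11], [0.09, 2.58], [-1.31, 4.45], [0.11, 2.69], [-2.54, 2.54]. Speed limits (rad/s): [2.39, 2.39, 3.01, 3.14, 3.14, 3.14].

### API

Orientations are given as a rotation vector (axis times angle).
In Python, from workcell import get_obs, optics, close_job, spotter, ctrl gives the robot as it stands. The module is installed in compiled form; this text tells all that it offers.
- The arm moves only by the tool move_arm, never from a script. Its argument "rows" is a list of rows, each a list of 5 numbers: the shift along the tool's x, y, z in cm, then the turn about the tool's z in degrees, then the opening in per cent of the stroke, from 0 (shut) to 100 (fully open). A call has 1 to 10 rows; each row shifts and turns the commanded pose from where the row before left it, along the tool's axes as they then stand; what a row does not reach is not made up. A row lasts 1/8 s, in which the tool goes at most 62.5 mm and 10.7 degrees, less where a joint would pass 70% of its speed; a pose out of reach is approached as far as the arm can. A call with a gripper value outside its range is refused whole. The fingers move at their own pace and stop on an object; the grip force is fixed at half the most. Time passes only in rows, so rows that do not move let the fingers close. It gives the time, the measured TCP pose, the force, the opening and the grip force at its end, in the units of the state.
- get_obs(): the state, without advancing time (a new reading comes with each control period).
- optics.get_image(name): name is "side" or "top" or "wrist"; returns the picture (480x640x3 uint8, blue, green, red); there is no depth.
- optics.calibration(name): a dict with "camera_matrix" (3x3 intrinsics, pixels), "xyz" and "orientation" of the camera in the world. Camera axes: x right, y down, z forward; pixel columns grow to the right and rows downward; lengths in mm; the calibration is good to about 2 mm. A picture is of the moment at which its call begins: read the wrist's pose just before it. calibration takes no time and is no camera call; for the wrist camera it gives the pose at the moment of the call.
- close_job(): hands the job in; it is judged then, once.
Trained networks look in the newest picture that a camera, given by its name, has taken for a name from the list of things; names that differ only in an ending like _2 or _b are one class to them, and where a whole thing is asked for, a point or a joint stands for the part that bears it (a point fixed in the world has none). Each returns a list of dicts, best first, with "conf" (0 to 1); they miss things now and then, are a little off and sometimes report something else, mostly with a low value. They report only what shows in the picture. A call takes as long as a camera call. They do not tell look-alikes from the thing itself.
- spotter.find_in(camera, label): "point" ([column, row] in pixels, amid what is visible of it).
- spotter.regions_of(camera, label): "region" (480x640 bool, what is visible of it) and "point" ([column, row] in pixels, amid what is visible of it).
The state is a dict: "t": time; "qpos": joint angles; "qvel": joint speeds; "joint_torque": joint torques, N m; "ee_pos": TCP position; "orientation": TCP orientation; "ft_force": force on the tool from outside, world axes, zero at the start; "moment": the same for the moment, N m; "width": finger opening in mm; "grasp_force": force on a finger pad.
Only numpy, scipy, OpenCV 4.12 (cv2) and the standard library are available. Lean on these libraries where they do the work, as an engineer would, in place of code of your own. Each camera call takes 0.05 s, during which the arm holds its last target. There are 200 camera calls.

## Working session

There is one attempt and no reset: what is moved stays moved. The work goes in short steps, Python scripts to look and compute and a tool call to move; the robot and the scene stay as the last step left them, time stands still between calls to the robot, and variables do not carry over. Pictures are saved under pics/ and viewed, at most 12 in all, crops included, and the job is handed in when it is done.

Besides the shell and the picture viewer there is one more tool, called after "Request:" by a JSON object that holds its "op" and its "data", one argument or row to a line. move_arm: Moves the arm, as the interface text tells. Its arguments: {"type":"object","properties":{"rows":{"type":"array","items":{"type":"array","items":{"type":"number"}}}},"required":["rows"]}

```bash
mkdir -p pics; cat > h.py <<'E'
import numpy as np, cv2
from scipy.spatial.transform import Rotation as R
from workcell import get_obs, optics, close_job, spotter, ctrl
def cal(n):
    c=optics.calibration(n); o=np.array(c['orientation'],float)
    M=o if o.shape==(3,3) else R.from_rotvec(o).as_matrix()
    return np.array(c['camera_matrix'],float),np.array(c['xyz'],float),M
def ray(n,px,z,c=None):
    K,p,M=c or cal(n); d=M@np.linalg.inv(K)@np.array([px[0],px[1],1.]); return p+d*(z-p[2])/d[2]
def proj(n,X,c=None):
    K,p,M=c or cal(n); q=K@(M.T@(np.array(X,float)-p)); return q[:2]/q[2]
E
python3 - <<'E'
from h import *
o=get_obs(); print(o)
for n in ('side','top','wrist'):
    cv2.imwrite(f'pics/{n}0.png',optics.get_image(n)); print(n,cal(n))
for l in ('plate','shaker','clamp_knob'):
    print(l,[(np.round(d['point']),round(d['conf'],2)) for d in spotter.find_in('top',l)])
E
```

```text
{'t': 0.0, 'qpos': array([ 1.28300121e+00,  4.23804802e-01,  1.63074080e+00,  1.90115016e-05,
        1.08859536e+00, -1.89892208e-02]), 'qvel': array([-1.30744614e-03,  7.69348674e-04, -5.04269244e-05,  5.10069170e-07,
       -1.40133551e-03, -8.99542221e-04]), 'joint_torque': array([-9.49722453e-04, -5.44611132e+01, -2.73669076e+01,  6.43547857e-02,
        2.26837385e-02, -1.22654583e-04]), 'ee_pos': array([165.78522249, 602.00395223, 221.90424472]), 'orientation': array([-4.20948922e-01, -3.11300655e+00,  2.39929427e-03]), 'ft_force': array([ 0.21489039, -0.75416919,  0.20228452]), 'moment': array([0.06243385, 0.00144791, 0.02934649]), 'grasp_force': 0.0, 'width': 88.05243108397673}
side (array([[510.11478055,   0.        , 318.9621403 ],
       [  0.        , 510.11478055, 233.42795905],
       [  0.        ,   0.        ,   1.        ]]), array([ 248.4900659 , -900.4619184 , 1180.60542773]), array([[ 0.95251882, -0.24223504,  0.18447246],
       [-0.30391499, -0.71950666,  0.62445645],
       [-0.01853607, -0.65087046, -0.75896249]]))
top (array([[460.88325156,   0.        , 32
[... 205 characters left out ...]
 0.11129657],
       [-0.99939537,  0.02529037, -0.02385994],
       [ 0.0208877 , -0.11189248, -0.99350077]]))
wrist (array([[399.89710526,   0.        , 320.80739703],
       [  0.        , 399.89710526, 239.19377316],
       [  0.        ,   0.        ,   1.        ]]), array([ 88.81186694, 623.85868372, 383.88100827]), array([[ 0.26543309,  0.9232653 ,  0.27771652],
       [ 0.96412869, -0.25386271, -0.0775216 ],
       [-0.00107114,  0.28833126, -0.95753012]]))
plate [(array([291., 237.]), 0.96), (array([208., 313.]), 0.84), (array([418., 303.]), 0.78), (array([165., 370.]), 0.66)]
shaker [(array([303., 252.]), 0.98)]
clamp_knob [(array([315., 190.]), 0.62), (array([107., 288.]), 0.24)]
```

View pics/top0.png

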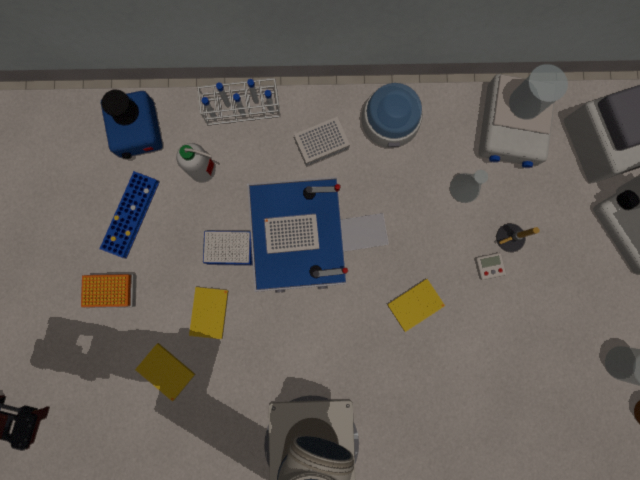

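View pics/side0.png

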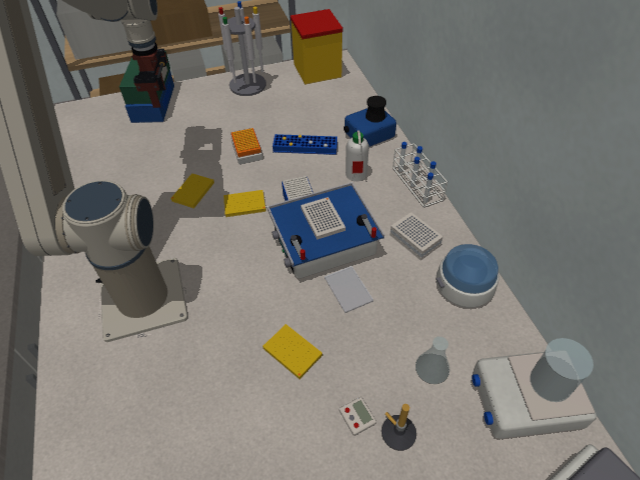

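Top view: the shaker tray spans about (250,182)-(345,290). The white plate is at (291,234), the far clamp knob at (337,188), and the wash bottle and plate stack stand beyond the shaker. I'll measure these now.

```bash
cat > fit.py <<'E'
from h import *
def rect(n,mask,z,c=None):
    m=mask.astype(np.uint8); k,l,s,_=cv2.connectedComponentsWithStats(m)
    i=1+np.argmax(s[1:,4]); ct=max(cv2.findContours((l==i).astype(np.uint8),0,2)[0],key=cv2.contourArea)[:,0]
    c=c or cal(n); P=np.array([ray(n,p,z,c)[:2] for p in ct],np.float32)
    return cv2.minAreaRect(P),P
E
python3 - <<'E'
from fit import *
im=optics.get_image('top'); hsv=cv2.cvtColor(im,cv2.COLOR_BGR2HSV)
b=(hsv[...,0]>95)&(hsv[...,0]<125)&(hsv[...,1]>150)
b[:, :245]=0;b[:,360:]=0;b[:170]=0;b[310:]=0
print('tray',rect('top',b,105)[0])
w=(hsv[...,1]<60)&(hsv[...,2]>110); w[:,:256]=0;w[:,325:]=0;w[:205]=0;w[260:]=0
w=cv2.morphologyEx(w.astype(np.uint8),cv2.MORPH_CLOSE,np.ones((5,5)))
print('plate',rect('top',w,114)[0])
for p in ((337.5,187.5),(345,270)): print('knob',ray('top',p,145))
for p in ((309,193),(315,272)): print('pivot',ray('top',p,118))
crop=cv2.resize(im[165:305,235:375],(800,800))[:600]
cv2.imwrite('pics/crop.png',cv2.resize(im[170:300,235:365],(600,600),interpolation=cv2.INTER_CUBIC))
E
```

```text
tray ((536.6250610351562, 23.386062622070312), (256.64459228515625, 215.69830322265625), 3.32033371925354)
plate ((535.0321044921875, 35.77278137207031), (84.52225494384766, 126.37590026855469), 3.8833069801330566)
knob [640.11950861 -79.77657631 145.        ]
knob [439.20741722 -91.3495263  145.        ]
pivot [634.16654876 -10.13277356 118.        ]
pivot [437.70586768 -19.93086622 118.        ]
```

View pics/crop.png

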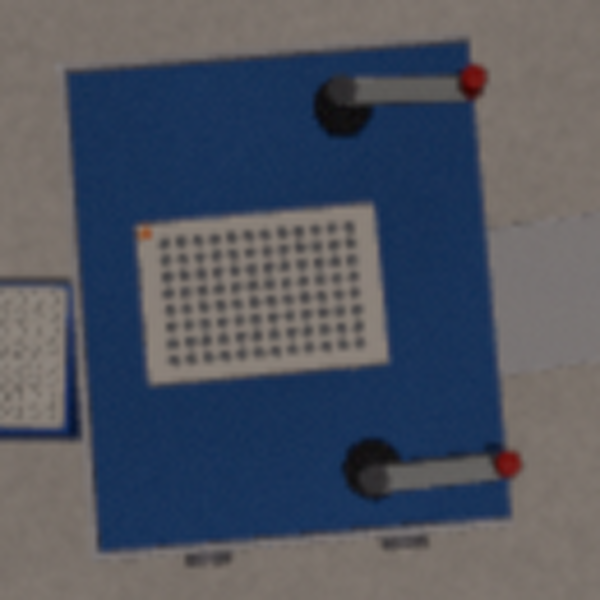

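The tray measures about 5% small at the stated height while the plate does not. I'll check heights by triangulating with the side camera.

```bash
python3 - <<'E'
from fit import *
im=optics.get_image('side')
cv2.imwrite('pics/crops.png',cv2.resize(im[175:285,260:390],(780,660)[:2],interpolation=cv2.INTER_CUBIC)[:600])
top=optics.get_image('top')
def rp(n):
    K,p,M=cal(n); return K,p,M
def tri(pt,ps):
    A=[];b=[]
    for n,px in (('top',pt),('side',ps)):
        K,p,M=cal(n); d=M@np.linalg.inv(K)@[px[0],px[1],1]; d/=np.linalg.norm(d); Q=np.eye(3)-np.outer(d,d); A.append(Q);b.append(Q@p)
    return np.linalg.lstsq(np.vstack(A),np.hstack(b),rcond=None)[0]
# tray far-left corner seen in top at crop(68,72)
f=130/600
T=lambda x,y:(235+x*f,170+y*f)
for name,z in (('FL',(68,72)),('FR',(468,40)),('NL',(100,550)),('NR',(510,517)),('plFL',(137,225)),('plFR',(374,204)),('plNL',(150,385)),('plNR',(388,362))):
    for h in (100,109,114): print(name,h,ray('top',T(*z),h)[:2].round(1),proj('side',ray('top',T(*z),h)).round(1))
hsv=cv2.cvtColor(im,cv2.COLOR_BGR2HSV)
b=(hsv[...,0]>95)&(hsv[...,0]<125)&(hsv[...,1]>150); b[:,:265]=0;b[:,390:]=0;b[:184]=0;b[280:]=0
k,l,s,_=cv2.connectedComponentsWithStats(b.astype(np.uint8)); i=1+np.argmax(s[1:,4])
ct=max(cv2.findContours((l==i).astype(np.uint8),0,2)[0],key=cv2.contourArea)
print(cv2.approxPolyDP(cv2.convexHull(ct),4,True)[:,0].tolist())
E
```

```text
FL 100 [660.7 138.8] [350.9 185.8]
FL 109 [658.5 137.6] [350.5 184.1]
FL 114 [657.3 136.9] [350.2 183.1]
FR 100 [673.6 -80.4] [382.5 237.2]
FR 109 [671.3 -79.9] [381.9 235.1]
FR 114 [670.1 -79.6] [381.6 234. ]
NL 100 [400.3 124.5] [268.6 209.1]
NL 109 [400.1 123.4] [268.4 207.3]
NL 114 [400.  122.8] [268.2 206.2]
NR 100 [411.8 -94.8] [292.9 265.1]
NR 109 [411.6 -94.2] [292.5 262.9]
NR 114 [411.5 -93.8] [292.3 261.7]
plFL 100 [575.1 102.4] [327.9 200.5]
plFL 109 [573.6 101.5] [327.5 198.7]
plFL 114 [572.8 101. ] [327.3 197.6]
plFR 100 [583.6 -26.4] [345.2 231. ]
plFR 109 [582.  -26.3] [344.8 229. ]
plFR 114 [581.1 -26.2] [344.5 227.9]
plNL 100 [487.8  96.6] [300.1 208.7]
plNL 109 [487.   95.7] [299.8 206.9]
plNL 114 [486.5  95.3] [299.6 205.8]
plNR 100 [497.  -31.7] [316.3 240. ]
plNR 109 [496.1 -31.5] [315.9 237.9]
plNR 114 [495.6 -31.5] [315.7 236.8]
[[351, 186], [382, 237], [294, 264], [271, 208]]
```

View pics/crops.png

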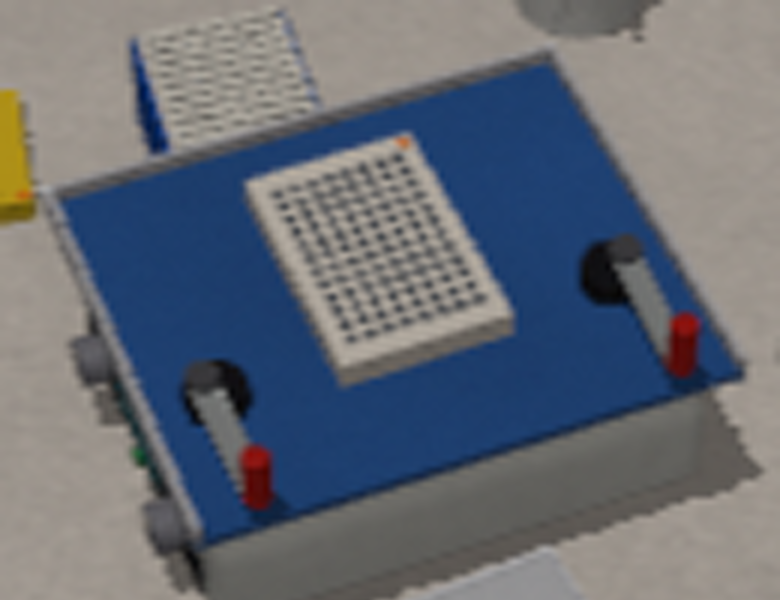

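Once I treat the blue area as the inside of the lips (262 × 221 mm), everything agrees. In the side crop the lips are grey and the plate sits at about (380,260).

| Item | Position in world (mm) | Yaw (deg) |
|---|---|---|
| Shaker origin | (536.5, 24.0) | 3.15 |
| Plate centre | (534, 34.8) | ~3.7 |
| Bay | (622, 73.4) | 3.15 |

The plate is short of home by 90 mm in x and 34 mm in y, which fits the stated ranges.

Plan:
1. Push +y against the left lip, where no cam is in the way.
2. Push +x to the far lip.
3. Swing the lever shut.

Request:
{"op": "move_arm", "data": {
  "rows": [
    [-4,-4,0,0,57],
    [-4,-4,0,0,57],
    [-4,-4,0,0,57],
    [-4,-4,0,0,57],
    [-4,-4,0,0,57],
    [-4,-4,0,0,57],
    [-4,-4,0,0,57],
    [-4,-4,0,0,57],
    [-4,-4,0,0,57],
    [-4,-4,0,0,57]
  ]
}}

```text
t: 1.7
ee_pos: [446.2, 109.0, 223.1]
orientation: [0.421, 3.112, 0.001]
ft_force: [0.5, 0.4, -0.5]
width: 50.0
grasp_force: 0.0
```

Request:
{"op": "move_arm", "data": {
  "rows": [
    [-4,-4,0,0,57],
    [-4,-4,0,0,57],
    [-4,-4,0,0,57],
    [0,0,0,10.2,57],
    [0,0,0,10.2,57],
    [0,0,0,10.2,57],
    [0,0,0,10.2,57],
    [0,0,0,10.2,57],
    [0,0,0,10.2,57],
    [0,0,0,10.2,57]
  ]
}}

```text
t: 2.95
ee_pos: [529.2, -36.9, 222.8]
orientation: [2.165, 2.276, 0.0]
ft_force: [0.0, -0.3, 0.1]
width: 50.2
grasp_force: 0.0
```

```bash
cat >> h.py <<'E'
Y=np.deg2rad(3.15); S=np.array([536.5,24.]); RS=np.array([[np.cos(Y),-np.sin(Y)],[np.sin(Y),np.cos(Y)]])
def sh(w): return RS.T@(np.array(w)[:2]-S)
def st(target=None):
    o=get_obs(); M=R.from_rotvec(o['orientation']).as_matrix(); p=np.array(o['ee_pos'])
    print('t%.2f'%o['t'],'shaker xy',sh(p).round(1),'z %.1f'%p[2],'toolx ang rel shaker %.2f'%(np.degrees(np.arctan2(M[1,0],M[0,0]))-3.15),'w %.0f'%o['width'],'F(sh)',(RS.T@np.array(o['ft_force'])[:2]).round(1),'Fz %.1f'%o['ft_force'][2])
    if target is not None:
        d=np.r_[S+RS@np.array(target[:2]),target[2]]-p; print('tool delta cm',(M.T@d/10).round(2))
E
python3 -c "
from h import *
st((-2,-75,104))"
```

```text
t2.95 shaker xy [-10.6 -60.4] z 222.8 toolx ang rel shaker 89.71 w 50 F(sh) [ 0.  -0.3] Fz 0.1
tool delta cm [-1.46  0.87 11.88]
```

Request:
{"op": "move_arm", "data": {
  "rows": [
    [-1.5,0.9,0,-0.3,57],
    [0,0,5,0,57],
    [0,0,2,0,57],
    [0,0,0,0,57]
  ]
}}

```text
t: 3.45
ee_pos: [538.5, -52.0, 151.3]
orientation: [-2.148, -2.29, 0.003]
ft_force: [-0.1, 0.4, -0.1]
width: 50.3
grasp_force: 0.0
```

```bash
python3 -c "
from h import *
st((-2,-75,104.5))
c=cal('wrist');cv2.imwrite('pics/w1.png',optics.get_image('wrist'))
for q in ((131,108.5,100),(131,-112.5,100),(45.5,-19.3,100)):
    print(q,proj('wrist',np.r_[S+RS@np.array(q[:2]),q[2]],c).round())
"
```

```text
t3.45 shaker xy [ -2.2 -76. ] z 151.3 toolx ang rel shaker 90.52 w 50 F(sh) [-0.1  0.4] Fz -0.1
tool delta cm [0.1  0.04 4.68]
(131, 108.5, 100) [ 633. -130.]
(131, -112.5, 100) [546. 326.]
(45.5, -19.3, 100) [414. 166.]
```

View pics/w1.png

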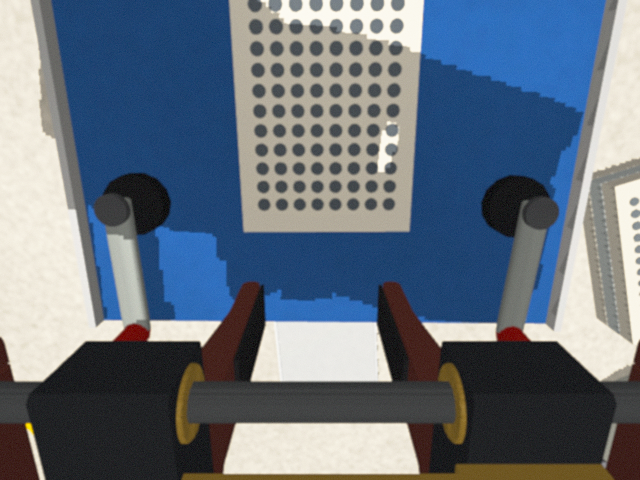

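The wrist view shows the fingers centred on the plate's right end (243–411, 232). The tray's far right corner is at (549,322) against a predicted (546,326), so the pose is good. Next I go down and push +y.

Request:
{"op": "move_arm", "data": {
  "rows": [
    [0,0,2.3,0,57],
    [0,0,2.3,0,57],
    [0,0,0,-0.5,57],
    [1,0,0,0,57],
    [0.5,0,0,0,57],
    [0.5,0,0,0,57],
    [0.5,0,0,0,57],
    [0.5,0,0,0,57],
    [0.5,0,0,0,57]
  ]
}}

```text
t: 4.62
ee_pos: [536.5, -16.1, 106.7]
orientation: [-2.142, -2.298, 0.0]
ft_force: [0.6, -0.5, 1.6]
width: 50.3
grasp_force: 0.8
```

```bash
python3 -c "
from h import *
st((-2,-30,104.5))"
```

```text
t4.62 shaker xy [ -2.2 -40.1] z 106.7 toolx ang rel shaker 90.85 w 50 F(sh) [ 0.6 -0.6] Fz 1.6
tool delta cm [1.01 0.03 0.22]
```

Request:
{"op": "move_arm", "data": {
  "rows": [
    [0.3,0,0,0.8,57],
    [0.3,0,0,0,57],
    [0.2,0,0,0,57],
    [0.2,0,0,0,57],
    [0,0,0,0,57]
  ]
}}

```text
t: 5.25
ee_pos: [535.9, -6.3, 106.6]
orientation: [-2.158, -2.282, -0.0]
ft_force: [0.2, -0.0, -0.2]
width: 50.1
grasp_force: 0.0
```

```bash
python3 -c "
from h import *
st((-2,-30,104.5))"
```

```text
t5.25 shaker xy [ -2.2 -30.2] z 106.6 toolx ang rel shaker 90.05 w 50 F(sh) [ 0.2 -0. ] Fz -0.2
tool delta cm [0.02 0.02 0.21]
```

Request:
{"op": "move_arm", "data": {
  "rows": [
    [0.1,0,0,0,57],
    [0.1,0,0,0,57],
    [0,0,0,0,57]
  ]
}}

```text
t: 5.62
ee_pos: [536.0, -6.1, 106.8]
orientation: [2.156, 2.282, -0.002]
ft_force: [-0.2, -10.0, -0.7]
width: 50.1
grasp_force: 5.2
```

Request:
{"op": "move_arm", "data": {
  "rows": [
    [0.1,0,0,0,57],
    [0.1,0,0,0,57],
    [0,0,0,0,57]
  ]
}}

```text
t: 6.0
ee_pos: [536.0, -5.9, 106.9]
orientation: [2.154, 2.281, -0.005]
ft_force: [0.4, -21.2, 0.8]
width: 50.0
grasp_force: 10.5
```

```bash
python3 -c "
from h import *
st((-2,-30,104.5))"
```

```text
t6.00 shaker xy [ -2.1 -29.8] z 106.9 toolx ang rel shaker 90.14 w 50 F(sh) [ -0.8 -21.2] Fz 0.8
tool delta cm [-0.01  0.01  0.24]
```

Flush on the left lip: the force rises at TCP y = −30, where −29.3 was expected. Next I back off, lift, turn and go to the near side.

Request:
{"op": "move_arm", "data": {
  "rows": [
    [-1,0,0,0,57],
    [-1.4,0,0,0,57],
    [0,0,-5,0,100],
    [0,0,0,-10,100],
    [0,0,0,-10,100],
    [0,0,0,-10,100],
    [0,0,0,-10,100],
    [0,0,0,-10,100],
    [0,0,0,-10,100],
    [0,0,0,-10,100]
  ]
}}

```text
t: 7.25
ee_pos: [537.1, -26.7, 156.7]
orientation: [-0.45, -3.109, -0.001]
ft_force: [0.3, 0.0, 0.6]
width: 87.9
grasp_force: 0.0
```

Request:
{"op": "move_arm", "data": {
  "rows": [
    [0,0,0,-10,100],
    [0,0,0,-10,100],
    [0,0,0,0,100]
  ]
}}

```text
t: 7.62
ee_pos: [537.0, -26.6, 156.6]
orientation: [0.085, -3.14, -0.0]
ft_force: [-0.4, 0.3, -0.5]
width: 87.8
grasp_force: 0.0
```

```bash
python3 -c "
from h import *
st((-67,42,104.5))"
```

```text
t7.62 shaker xy [ -2.2 -50.6] z 156.6 toolx ang rel shaker -180.05 w 88 F(sh) [-0.4  0.4] Fz -0.5
tool delta cm [6.48 9.25 5.22]
```

Request:
{"op": "move_arm", "data": {
  "rows": [
    [3.2,4.6,0,0,100],
    [3.3,4.6,0,0,100],
    [0,0,2.5,0,100],
    [0,0,2.5,0,100],
    [0,0,0,0,100]
  ]
}}

```text
t: 8.25
ee_pos: [465.8, 61.7, 105.5]
orientation: [0.083, -3.137, 0.0]
ft_force: [-0.5, -0.0, 0.1]
width: 87.8
grasp_force: 0.0
```

```bash
python3 -c "
from h import *
st((35,42,104.5))
cv2.imwrite('pics/w2.png',optics.get_image('wrist'))"
```

```text
t8.25 shaker xy [-68.5  41.6] z 105.5 toolx ang rel shaker -180.12 w 88 F(sh) [-0.5 -0. ] Fz 0.1
tool delta cm [-10.35   0.06   0.07]
```

View pics/w2.png

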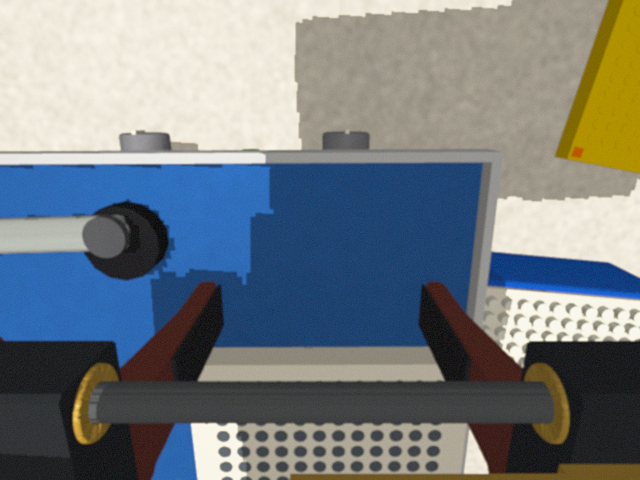

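The wrist view shows the plate's near edge along row 345 between the fingers, with its left side at the lip (470,345). Now I push +x.

Request:
{"op": "move_arm", "data": {
  "rows": [
    [-1,0,0,0,100],
    [-1,0,0,0,100],
    [-1,0,0,0,100],
    [-1,0,0,0,100],
    [-1,0,0,0,100],
    [-1,0,0,0,100],
    [-1,0,0,0,100],
    [-1,0,0,0,100],
    [-1,0,0,0,100],
    [-0.5,0,0,0,100]
  ]
}}

```text
t: 9.55
ee_pos: [562.7, 67.1, 106.7]
orientation: [-0.088, 3.14, 0.0]
ft_force: [-2.5, -0.5, 0.8]
width: 88.1
grasp_force: 0.8
```

```bash
python3 -c "
from h import *
st((35,42,104.5))"
```

```text
t9.55 shaker xy [28.5 41.6] z 106.7 toolx ang rel shaker -179.95 w 88 F(sh) [-2.5 -0.3] Fz 0.8
tool delta cm [-0.65  0.04  0.22]
```

Request:
{"op": "move_arm", "data": {
  "rows": [
    [-0.2,0,0,0,100],
    [-0.2,0,0,0,100],
    [-0.2,0,0,0,100],
    [0,0,0,0,100]
  ]
}}

```text
t: 10.05
ee_pos: [567.9, 67.4, 106.6]
orientation: [-0.088, 3.14, -0.0]
ft_force: [0.1, -1.2, 0.2]
width: 88.0
grasp_force: 0.2
```

Request:
{"op": "move_arm", "data": {
  "rows": [
    [-0.1,0,0,0,100],
    [-0.1,0,0,0,100],
    [0,0,0,0,100]
  ]
}}

```text
t: 10.42
ee_pos: [568.0, 67.4, 106.6]
orientation: [0.088, -3.136, 0.0]
ft_force: [-7.1, -1.0, 6.4]
width: 87.9
grasp_force: 3.8
```

```bash
python3 -c "
from h import *
st((35,42,104.5))"
```

```text
t10.43 shaker xy [33.8 41.6] z 106.6 toolx ang rel shaker -179.94 w 88 F(sh) [-7.2 -0.7] Fz 6.4
tool delta cm [-0.12  0.04  0.21]
```

Request:
{"op": "move_arm", "data": {
  "rows": [
    [-0.1,0,0,0,100],
    [-0.1,0,0,0,100],
    [0,0,0,0,100]
  ]
}}

```text
t: 10.8
ee_pos: [568.1, 67.4, 106.5]
orientation: [0.088, -3.132, 0.001]
ft_force: [-14.2, -1.7, 12.0]
width: 87.7
grasp_force: 6.9
```

```bash
python3 -c "
from h import *
st((35,42,104.5))
im=optics.get_image('top'); cv2.imwrite('pics/t2.png',cv2.resize(im[170:300,235:365],(600,600),interpolation=cv2.INTER_CUBIC))"
```

```text
t10.80 shaker xy [33.9 41.6] z 106.5 toolx ang rel shaker -179.94 w 88 F(sh) [-14.3  -0.9] Fz 12.0
tool delta cm [-0.11  0.04  0.2 ]
```

The wall is firm. I'll retreat and look.

Request:
{"op": "move_arm", "data": {
  "rows": [
    [1,0,0,0,100],
    [1.5,0,0,0,100],
    [0,0,-5,0,100],
    [0,0,-5,0,50],
    [6,0,0,0,0],
    [6,0,0,0,0],
    [0,0,0,0,0]
  ]
}}

```text
t: 11.72
ee_pos: [422.0, 59.2, 206.0]
orientation: [0.088, -3.137, 0.0]
ft_force: [1.7, -0.3, 1.0]
width: 51.5
grasp_force: 0.0
```

```bash
python3 - <<'E'
from fit import *
st()
im=optics.get_image('top'); cv2.imwrite('pics/t3.png',cv2.resize(im[170:300,235:365],(600,600),interpolation=cv2.INTER_CUBIC))
hsv=cv2.cvtColor(im,cv2.COLOR_BGR2HSV)
w=(hsv[...,1]<60)&(hsv[...,2]>110); w[:,:254]=0;w[:,318]=0;w[:182]=0;w[:,309:]=0;w[232:]=0
w=cv2.morphologyEx(w.astype(np.uint8),cv2.MORPH_CLOSE,np.ones((5,5)))
r=rect('top',w,114)[0]; print(r,sh(r[0]))
for l in ('clamp_knob',): print([(d['point'],d['conf']) for d in spotter.find_in('top',l)])
E
```

```text
t11.72 shaker xy [-112.4   41.4] z 206.0 toolx ang rel shaker -179.94 w 52 F(sh) [ 1.6 -0.4] Fz 1.0
((621.2056274414062, 68.50328063964844), (116.49725341796875, 88.62815856933594), 89.35562896728516) [87.02310877 39.78145105]
[([318.2, 192.3], 0.86), ([316.4, 227.7], 0.16)]
```

View pics/t3.png

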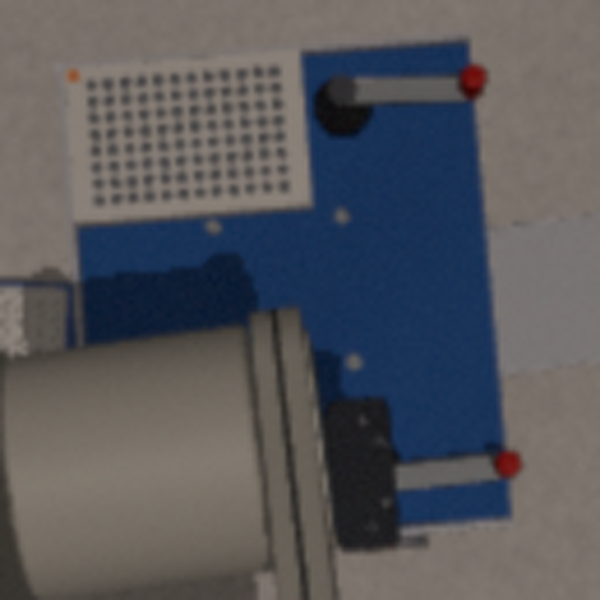

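```bash
python3 - <<'E'
from fit import *
im=optics.get_image('top'); g=cv2.cvtColor(im,cv2.COLOR_BGR2HSV)[...,1].astype(float) # saturation: plate low, tray high
def edge(pts,axis):
    out=[]
    for (u,v) in pts: # half-level subpixel along axis
        ks=np.arange(-5,6)
        vals=np.array([g[int(v),int(u)+k] if axis==0 else g[int(v)+k,int(u)] for k in ks])
        lo,hi=vals[:2].mean(),vals[-2:].mean(); m=(lo+hi)/2; i=np.where((vals[:-1]<m)&(vals[1:]>=m))[0][0]
        s=ks[i]+(m-vals[i])/(vals[i+1]-vals[i]); out.append(sh(ray('top',(int(u)+s,v) if axis==0 else (u,int(v)+s),114.4)))
    return np.array(out)
f=130/600
near=edge([(int(235+x*f),int(170+(222-(x-78)*.064)*f)) for x in np.arange(100,300,12)],1)
right=edge([(int(235+(303+(y-50)*.064)*f),int(170+y*f)) for y in np.arange(150,200,5)],0)
p=np.polyfit(near[:,1],near[:,0],1); print('near x at y=44:',np.polyval(p,44.6),'expect 45.5; ang',np.degrees(np.arctan(p[0])), 'res',(near[:,0]-np.polyval(p,near[:,1])).std())
print('right y',right[:,1].round(1),'expect -19.3')
E
```

```text
near x at y=44: 41.64036837250895 expect 45.5; ang 0.1432929228624752 res 1.8388728195333124
right y [-19.9 -19.8 -19.9 -19.9 -20.  -20.1 -20.1 -20.2 -20.1 -19.9] expect -19.3
```

The right end reads −19.9 mm and is square. The near edge fits too once the visible side face is allowed for. Now I go above the clamp knob, on its far side, with the camera facing the plate so I can check the far lip on the way.

Request:
{"op": "move_arm", "data": {
  "rows": [
    [0,0,0,10,0],
    [0,0,0,10,0],
    [0,0,0,10,0],
    [0,0,0,10,0],
    [0,0,0,10,0],
    [0,0,0,10,0],
    [0,0,0,10,0],
    [0,0,0,10,0],
    [0,0,0,10,0],
    [0,0,0,0,0]
  ]
}}

```text
t: 13.12
ee_pos: [428.5, 59.7, 206.7]
orientation: [2.157, 2.284, 0.001]
ft_force: [0.3, -0.1, -0.1]
width: 0.4
grasp_force: 0.0
```

Request:
{"op": "move_arm", "data": {
  "rows": [
    [-3,4.8,0,0,0],
    [-3,4.8,0,0,0],
    [-3,4.8,0,0,0],
    [-3,4.8,0,0,0],
    [-3,4.8,0,0,0],
    [0,0,0,0,0]
  ]
}}

```text
t: 13.88
ee_pos: [678.4, -78.9, 205.6]
orientation: [2.155, 2.283, 0.001]
ft_force: [0.0, 1.1, 0.1]
width: 0.7
grasp_force: 0.0
```

```bash
python3 - <<'E'
from h import *
st((128,-107,127))
c=cal('wrist'); im=optics.get_image('wrist')
cv2.imwrite('pics/w3.png',im)
P=lambda *q: proj('wrist',np.r_[S+RS@np.array(q[:2]),q[2]],c).round()
print(P(131,-19.3,114.4),P(45.5,-19.3,114.4),P(131,-40,100),P(131,0,100),P(97.7,-109.5,145.5))
E
```

```text
t13.88 shaker xy [ 136.  -110.6] z 205.6 toolx ang rel shaker 90.15 w 1 F(sh) [0.1 1.1] Fz 0.1
tool delta cm [ 0.36 -0.82  7.86]
[314.  99.] [170.  98.] [314. 134.] [314.  67.] [256. 258.]
```

View pics/w3.png

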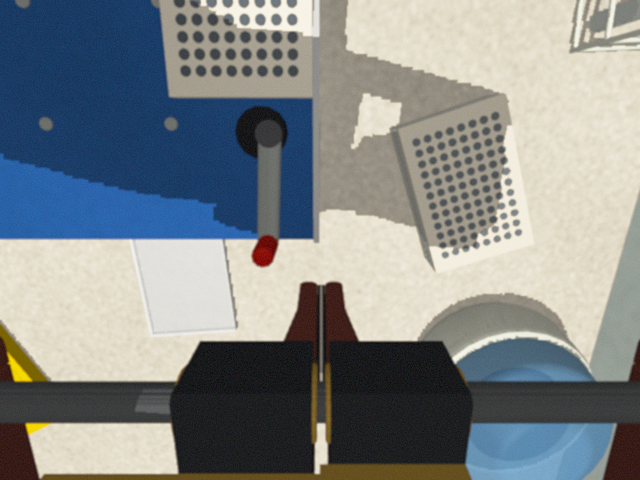

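The wrist view shows the plate's far edge flush on the far lip at column 313. The right corners match the predicted home positions, (314,99) and (170,98). The knob is at (262,255), so the lever is still open at about 0.06 rad. Milestone 1 is met. Now I lower beside the knob and swing it.

Request:
{"op": "move_arm", "data": {
  "rows": [
    [0.2,0,4,0,0],
    [0,0,3.8,0,0],
    [0,-0.5,0,0.2,0],
    [0,-0.5,0,0,0],
    [0,0,0,0,0]
  ]
}}

```text
t: 14.55
ee_pos: [665.6, -75.4, 130.8]
orientation: [2.16, 2.278, 0.003]
ft_force: [0.2, -0.4, -0.2]
width: 0.3
grasp_force: 0.0
```

```bash
python3 -c "
from h import *
st((125.5,-108.5,127))"
```

```text
t14.55 shaker xy [ 123.4 -106.3] z 130.8 toolx ang rel shaker 89.88 w 0 F(sh) [ 0.2 -0.4] Fz -0.2
tool delta cm [-0.22  0.21  0.38]
```

Request:
{"op": "move_arm", "data": {
  "rows": [
    [-0.2,0,0.2,0,0],
    [-0.23,-1.04,0,8.6,0],
    [-0.23,-1.04,0,8.6,0],
    [-0.23,-1.04,0,8.6,0],
    [-0.23,-1.04,0,8.6,0],
    [0,0,0,0,0]
  ]
}}

```text
t: 15.3
ee_pos: [623.3, -79.4, 127.4]
orientation: [2.738, 1.539, 0.001]
ft_force: [0.5, 0.5, 0.5]
width: 0.3
grasp_force: 0.0
```

```bash
cat > arc.py <<'E'
from h import *
import sys
th=float(sys.argv[1]); r=np.array([20.5,-68.]); a=-th
t=np.array([105,-40.5])+np.array([[np.cos(a),-np.sin(a)],[np.sin(a),np.cos(a)]])@r
print('target',t,90-np.degrees(th)); st((*t,129))
E
python3 arc.py 0.6
```

```text
target [  83.52369191 -108.19799252] 55.62253229215061
t15.30 shaker xy [  80.9 -108. ] z 127.4 toolx ang rel shaker 55.53 w 0 F(sh) [0.5 0.4] Fz 0.5
tool delta cm [ 0.13  0.22 -0.16]
```

Request:
{"op": "move_arm", "data": {
  "rows": [
    [-0.1,-0.9,0,8.6,0],
    [-0.23,-1.04,0,8.6,0],
    [-0.23,-1.04,0,8.6,0]
  ]
}}

```text
t: 15.68
ee_pos: [597.7, -64.8, 127.3]
orientation: [3.013, 0.885, 0.002]
ft_force: [1.0, -1.7, 0.8]
width: 0.4
grasp_force: 1.0
```

```bash
python3 arc.py 1.05; python3 - <<'E'
from h import *
cv2.imwrite('pics/w4.png',optics.get_image('wrist'))
E
```

```text
target [ 56.21542714 -92.11700738] 29.839431511263555
t15.68 shaker xy [ 56.2 -92. ] z 127.3 toolx ang rel shaker 29.58 w 0 F(sh) [ 0.9 -1.8] Fz 0.8
tool delta cm [-0.    0.01 -0.17]
```

View pics/w4.png

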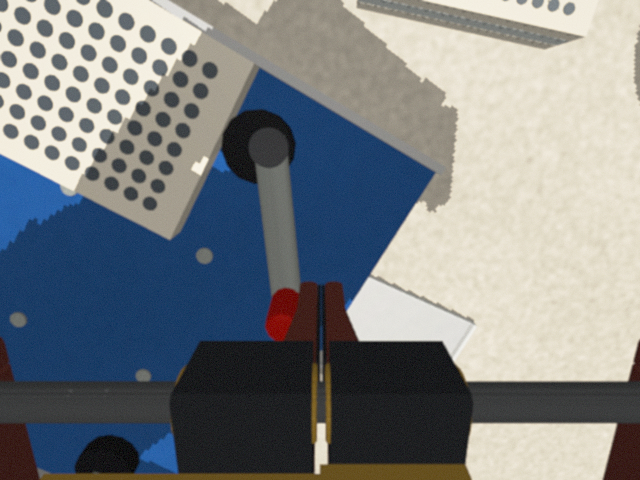

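The pusher is behind the red knob (285,315) and the lever follows; the cam is nearing the plate. I continue.

Request:
{"op": "move_arm", "data": {
  "rows": [
    [-0.23,-1.04,0,8.6,0],
    [-0.23,-1.04,0,8.6,0],
    [0,0,0,0,0]
  ]
}}

```text
t: 16.1
ee_pos: [583.7, -48.6, 127.2]
orientation: [3.111, 0.433, 0.002]
ft_force: [0.1, -0.8, 0.8]
width: 0.5
grasp_force: 1.1
```

```bash
python3 arc.py 1.35
```

```text
target [ 43.14044875 -75.39478356] 12.650697657338853
t16.10 shaker xy [ 43.1 -75.1] z 127.2 toolx ang rel shaker 12.70 w 0 F(sh) [ 0.1 -0.9] Fz 0.8
tool delta cm [-0.    0.03 -0.18]
```

Request:
{"op": "move_arm", "data": {
  "rows": [
    [-0.15,-0.7,0,5.7,0],
    [0,0,0,0,0]
  ]
}}

```text
t: 16.35
ee_pos: [580.1, -42.3, 127.0]
orientation: [3.129, 0.277, 0.001]
ft_force: [-0.7, -2.1, 1.0]
width: 0.5
grasp_force: 0.7
```

```bash
python3 arc.py 1.45
```

```text
target [ 39.96582338 -69.04480463] 6.9211197060306375
t16.35 shaker xy [ 39.9 -68.6] z 127.0 toolx ang rel shaker 6.98 w 1 F(sh) [-0.9 -2. ] Fz 1.0
tool delta cm [-0.    0.05 -0.2 ]
```

Request:
{"op": "move_arm", "data": {
  "rows": [
    [0,-0.3,0,0,0],
    [0,-0.3,0,0,0],
    [0,0,0,0,0]
  ]
}}

```text
t: 16.73
ee_pos: [578.5, -37.5, 126.9]
orientation: [3.127, 0.278, -0.001]
ft_force: [-1.5, -9.8, 3.3]
width: 0.2
grasp_force: 4.8
```

```bash
python3 - <<'E'
from h import *
st()
c=cal('wrist'); im=optics.get_image('wrist'); cv2.imwrite('pics/w5.png',im)
for th in (1.0,1.2,1.4,1.5):
    k=(105-70*np.sin(th),-40.5-70*np.cos(th)); print(th,[proj('wrist',np.r_[S+RS@np.array(k),z],c).round() for z in (120,145.5)])
E
```

```text
t16.73 shaker xy [ 38.6 -63.7] z 126.9 toolx ang rel shaker 7.01 w 0 F(sh) [-2.  -9.7] Fz 3.3
1.0 [array([356., 286.]), array([361., 312.])]
1.2 [array([327., 296.]), array([328., 323.])]
1.4 [array([297., 300.]), array([294., 327.])]
1.5 [array([282., 300.]), array([276., 327.])]
```

View pics/w5.png

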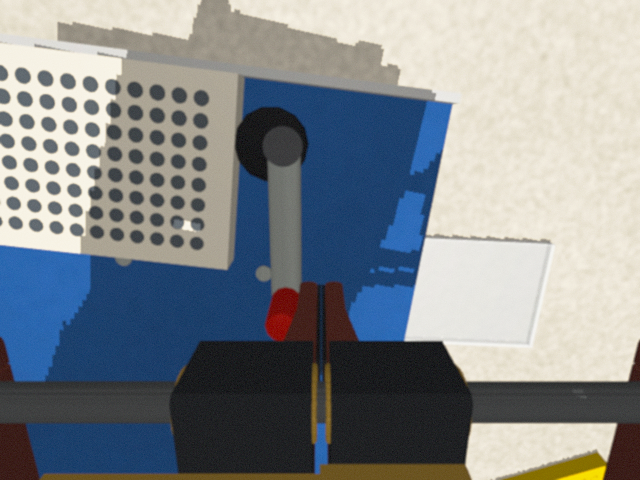

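The knob top is at (280,325), so the lever is at about 1.48 rad. The cam touches the plate and the force has risen to 10 N. Now I release and verify.

Request:
{"op": "move_arm", "data": {
  "rows": [
    [0,1,0,0,0],
    [0,1.5,0,0,0],
    [0,0,-5,0,0],
    [0,0,-5,0,0],
    [0,0,0,0,0]
  ]
}}

```text
t: 17.4
ee_pos: [585.8, -61.4, 230.9]
orientation: [3.128, 0.272, 0.012]
ft_force: [-0.4, 0.4, -0.7]
width: 0.3
grasp_force: 0.0
```

```bash
python3 - <<'E'
from h import *
st()
c=cal('wrist'); im=optics.get_image('wrist'); cv2.imwrite('pics/w6.png',im)
P=lambda *q: proj('wrist',np.r_[S+RS@np.array(q[:2]),q[2]],c).round()
print('corners FR,NR',P(131,-19.3,114.4),P(45.5,-19.3,114.4))
for th in (1.0,1.2,1.4,1.5): print(th,P(105-70*np.sin(th),-40.5-70*np.cos(th),145.5))
E
```

```text
t17.40 shaker xy [ 44.5 -88. ] z 230.9 toolx ang rel shaker 6.79 w 0 F(sh) [-0.4  0.5] Fz -0.7
corners FR,NR [233.  96.] [226. 222.]
1.0 [307. 243.]
1.2 [287. 250.]
1.4 [266. 253.]
1.5 [255. 253.]
```

View pics/w6.png

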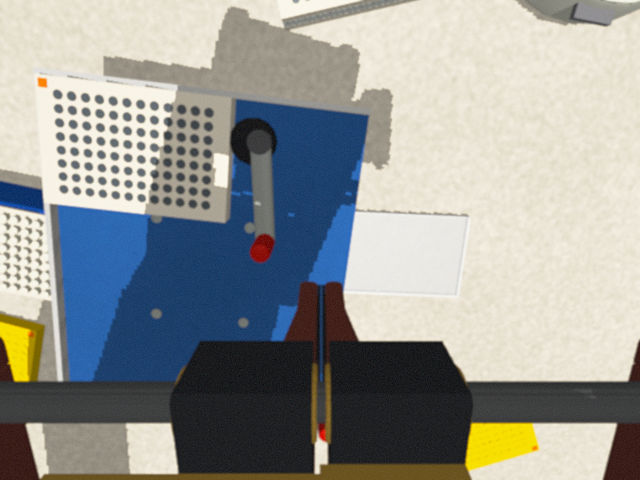

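The plate's right corners are at (233,97) and (226,221), against predicted home positions of (233,96) and (226,222). The lever is at about 1.4 rad (knob 261,248) with the cam against the plate, and the robot is clear of everything. Handing in.

```bash
python3 -c "
from h import *
print(close_job())"
```

```text
the job is handed in; nothing more can be done
None
```

The plate is seated flush in the far left corner, the far clamp is shut on it at about 1.4 rad, the robot is clear of everything, and the job is handed in; `close_job()` returned no verdict, and I saw the cam against the plate but did not measure its grip force.

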